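# Put the wide scraper away in the tool block

### The arm

A 6-joint arm with a two-finger parallel gripper is mounted at the origin on the work surface. World frame = base frame: x ahead of the robot, y to its left, z up, the work surface at z = 0. Lengths are in m, angles in rad, forces in N, time in s.
With the tool pointing down it reaches from about 0.35 to 0.975 m from the base axis. Payload 7.1 kg.
Tool frame: the origin (TCP) lies where the fingers leave the gripper's body, on its centre line; the fingertips stand 80 mm ahead of it and the grasp point (between the pads) lies 61 mm ahead of it; z points along the fingers, y is the line along which they close (so a half turn about z gives the same grasp; the last joint's range is limited). The gripper opens to 88 mm and grips with 3 to 60 N. Pads are 20 mm wide; open, the fingers measure 115 mm over their backs; the gripper's body (75 mm by 178 mm) begins 61 mm behind the grasp point.
Start: joints at [1.208, 0.423, 1.63, -0, 1.089, -0.019], TCP at [0.211, 0.588, 0.303] pointing down, gripper open.
Joint ranges: [-3, 3], [-0.9, 2.11], [0.09, 2.58], [-1.31, 4.45], [0.11, 2.69], [-2.54, 2.54]. Speed limits (rad/s): [2.39, 2.39, 3.01, 3.14, 3.14, 3.14].

### API

Orientations are given as [roll, pitch, yaw] about the fixed x, y, z axes, in that order (R = Rz(yaw) Ry(pitch) Rx(roll)).
In Python, from rig import robot gives the robot as it stands. The module is installed in compiled form; this text tells all that it offers.
- The arm moves only by the tool apply_moves, never from a script. Its argument "increments" is a list of rows, each an object of numbers: "x", "y", "z": the shift along the tool's x, y, z in units of 30 mm (1.0 is 30 mm); "turn": the turn about the tool's z in units of 5 degrees (1.0 is 5 degrees). A call has 1 to 8 rows; each row shifts and turns the commanded pose from where the row before left it, along the tool's axes as they then stand; what a row does not reach is not made up. A row lasts 1/10 s, in which the tool goes at most 50 mm and 8.59 degrees, less where a joint would pass 70% of its speed; a pose out of reach is approached as far as the arm can. A call is refused whole if a number of a shift passes 1 or a number of a turn 1, either way. A call with a gripper value outside its range is refused whole. "jaw" is the closure, from 0 (fully open) to 1 (shut), set as the call begins (left out, the last holds). The fingers move at their own pace and stop on an object; the grip force is fixed at half the most. Time passes only in rows, so rows that do not move let the fingers close. It gives the time, the measured TCP pose, the force, the opening and the grip force at its end, in the units of the state.
- robot.observe(): the state, without advancing time (a new reading comes with each control period).
- robot.get_image(name): name is "scene" or "side" or "wrist"; returns a dict with "image" (420x560x3 uint8, red, green, blue), "depth" (420x560 float32, m along the optical axis (not along the pixel's ray), 0 where there is no reading), "fx", "fy", "cx", "cy" (pixels), "extrinsics" (4x4, takes a point from camera to world coordinates); the wrist camera has in their place "hand_eye" (4x4, takes a point from camera to tool coordinates, whose origin is the TCP and whose axes are the flange's). Camera axes: x right, y down, z forward; pixel columns grow to the right and rows downward; lengths in m; the calibration is good to about 2 mm. A picture is of the moment at which its call begins: read the wrist's pose just before it.
- robot.sign_off(): hands the job in; it is judged then, once.
Trained networks look in the newest picture that a camera, given by its name, has taken for a name from the list of things; names that differ only in an ending like _2 or _b are one class to them, and where a whole thing is asked for, a point or a joint stands for the part that bears it (a point fixed in the world has none). Each returns a list of dicts, best first, with "score" (0 to 1); they miss things now and then, are a little off and sometimes report something else, mostly with a low value. They report only what shows in the picture. A call takes as long as a camera call. They do not tell look-alikes from the thing itself.
- robot.search_frame(camera, target): "centre" ([x, y, z] in m, in world coordinates, good to about 4 mm: the middle of the surface that is visible of it).
- robot.mark_of(camera, target): "centre" ([x, y, z] in m, in world coordinates, good to about 4 mm: a listed point, or the origin of a listed thing).
The state is a dict: "time": time; "joint_pos": joint angles; "dq": joint speeds; "joint_efforts": joint torques, N m; "position": TCP position; "orientation": TCP orientation; "force": force on the tool from outside, world axes, zero at the start; "moment": the same for the moment, N m; "gripper_width": opening from 0.0 (shut) to 1.0 (fully open); "finger_force": force on a finger pad.
Only numpy, scipy, OpenCV 4.12 (cv2) and the standard library are available. Lean on these libraries where they do the work, as an engineer would, in place of code of your own. Each camera call takes 0.05 s, during which the arm holds its last target. There are 200 camera calls.

### The job

On the model shipwright's bench two oiled scrapers hang in draining rests. Lift out the wide one and slide it blade down into the long slot of the dark wooden tool block until it is fully home, its handle resting flat on the block; lower it all the way in rather than dropping it, and let go. Leave the narrow scraper hanging in its rest.

Things in the scene. Friction and masses are not known exactly. Their poses are not given: they have to be found in the camera images.
- wide_scraper: The scraper to put away: wooden bar handle 96 mm long (x), 36 mm thick (y), 34 mm high (z); below it, centred, a flat steel blade 64 mm long (x), 4 mm thick (y), reaching 45 mm below the handle. Its ends are alike. Origin: centre of the handle's underside, z up. 0.15 kg. Starts upright in its rest. Grip the handle from above across its 36 mm, fingertips a few mm above the rails.
- narrow_scraper: The other scraper, not to be touched: the same build and origin, but its handle is only 58 mm long and its blade 32 mm. It hangs in an identical rest. Which rest stands where, and the block's place, change.
- rest_a: The fixed pale wooden rest that holds the wide scraper at the start: two rails along its x, 120 mm long, 18 mm apart, 62 mm over their outsides, tops 56 mm above the table, on a 130 x 76 mm base. The handle's underside lies on the rails, the blade hangs between them. Origin: centre of the base on the table. Small things up to 45 mm high stand between rests and block.
- long_slot (a point): Centre of the long slot's mouth, in the top of the fixed dark wooden tool block, 60 mm above the table; x along the slot, y across, z up. Slot 84 mm long, 18 mm wide, 52 mm deep, straight. Block 184 (x) x 70 x 60 mm, its centre 35 mm from this point along +x; its other slot, further along +x, is 48 mm long and empty. Home: handle's underside on the block's top, either way round.
There are look-alikes about, which are no part of the job. What is shaped like the wide_scraper but blue is not meant.

How it is judged:
On the way:
1. the wide scraper is lifted out of its rest, blade clear of the rails (height (world z) of wide_scraper above 0.101 m), for 0.1 s.
At the end, for the whole second after the job is handed in: The wide scraper is at rest in the long slot, blade down: handle underside within 5 mm of the block top, within 20 mm along and 14 mm across of the slot centre, 20 degrees of its direction, 8 degrees of upright. The narrow scraper still hangs upright, within 20 mm of where it was (z of wide_scraper in the frame of long_slot between -0.005 and 0.005 m and x of wide_scraper in the frame of long_slot between -0.02 and 0.02 m and y of wide_scraper in the frame of long_slot between -0.014 and 0.014 m and angle between the x axis of wide_scraper and the x axis of long_slot, either way round below 0.35 rad and angle between wide_scraper's own z axis and vertical below 0.14 rad and linear speed of wide_scraper below 0.02 m/s and distance of narrow_scraper from where it was at the start of the episode below 0.02 m and angle between narrow_scraper's own z axis and vertical below 0.2 rad); the robot touches nothing.
It fails at once if the wide scraper is dropped (falls free for more than about 25 mm) (contact force between the fingers and wide_scraper below 0.1 N and linear speed of wide_scraper above 0.7 m/s).
It fails at once if the narrow scraper is lifted or knocked out of its rest (distance of narrow_scraper from where it was at the start of the episode above 0.03 m or angle between narrow_scraper's own z axis and vertical above 0.35 rad).
It also fails if it takes over 35 s, if anything falls off the work surface, if the arm or the gripper's body presses on something with over 40 N, if the wrist force passes 120 N, or if a joint passes its speed limit or range.

## Working session

There is one attempt and no reset: what is moved stays moved. The work goes in short steps, Python scripts to look and compute and a tool call to move; the robot and the scene stay as the last step left them, time stands still between calls to the robot, and variables do not carry over. Pictures are saved under pics/ and viewed, at most 10 in all, crops included, and the job is handed in when it is done.

Besides the shell and the picture viewer there is one more tool, called after "Request:" as a command line: name --argument value ..., lists and objects as JSON in quotes. apply_moves: Moves the arm, as the interface text tells. Its arguments: {"type":"object","properties":{"increments":{"type":"array"},"jaw":{"type":"number"}},"required":["increments"]}

```bash
mkdir -p pics
python3 - <<'E'
from rig import robot
import cv2,numpy as np
print(robot.observe())
ims=[]
for c in ("scene","side"):
    d=robot.get_image(c); ims.append(d["image"])
    np.savez(f"{c}.npz",**d)
    cv2.imwrite(f"pics/{c}0.png",d["image"][:,:,::-1])
    for t in ("wide_scraper","narrow_scraper","rest_a","long_slot"):
        for f in (robot.mark_of,):
            for r in f(c,t)[:4]: print(c,t,np.round(r["centre"],3),round(r["score"],2))
E
```

```text
{'time': 0.0, 'joint_pos': array([ 1.20802364e+00,  4.23816678e-01,  1.63070672e+00,  1.55634196e-05,
        1.08860043e+00, -1.90028993e-02]), 'dq': array([ 0.00011035, -0.00093336,  0.00048354, -0.00021633,  0.0014231 ,
        0.00109563]), 'joint_efforts': array([-7.79828533e-04, -5.44626546e+01, -2.73666447e+01,  6.42977818e-02,
        2.27958133e-02, -1.48597037e-04]), 'position': array([0.21046571, 0.58802465, 0.30191013]), 'orientation': array([-3.14006202e+00, -4.28702853e-05,  2.79781560e+00]), 'force': array([ 0.35624097, -0.58186737,  0.81804441]), 'moment': array([ 0.02268055,  0.01713232, -0.01861189]), 'finger_force': 0.0, 'gripper_width': 1.0048664184707448}
scene wide_scraper [ 0.412 -0.248  0.046] 0.96
scene wide_scraper [ 0.57  -0.256  0.056] 0.72
scene narrow_scraper [ 0.521 -0.013  0.058] 0.98
scene rest_a [ 0.566 -0.256  0.002] 0.68
scene long_slot [0.539 0.244 0.06 ] 0.66
side wide_scraper [ 0.576 -0.259  0.059] 0.84
side wide_scraper [ 0.413 -0.253  0.043] 0.72
side narrow_scraper [ 0.515 -0.006  0.056] 0.92
side rest_a [ 0.565 -0.259  0.001] 0.61
side long_slot [0.544 0.244 0.062] 0.84
```

View pics/scene0.png

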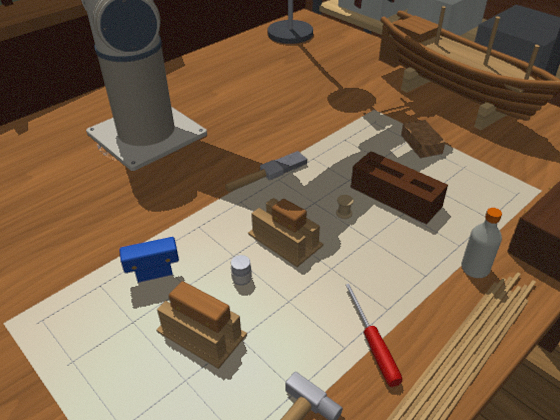

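View pics/side0.png

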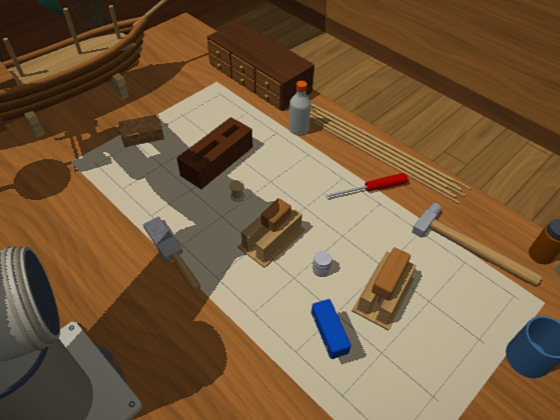

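The scene picture shows a brown wide scraper in a rest at (200,308), a narrow one in a rest at (288,213), a blue look-alike at (150,258), and the dark block at (398,185). The brown one at (200,308) is the target: it has a long wooden handle and hangs in a rest, while the blue one is excluded. Next I'll measure its axes from depth and check a crop.

```bash
cat > h.py <<'E'
import numpy as np,cv2
def cloud(d,T=None):
    v,u=np.indices(d["depth"].shape); z=d["depth"]
    P=np.stack([(u-d["cx"])/d["fx"]*z,(v-d["cy"])/d["fy"]*z,z],-1)
    T=d["extrinsics"] if T is None else T
    W=P@T[:3,:3].T+T[:3,3]; W[z<=0]=np.nan
    return W
def rect(W,c,r,z0,z1):
    m=(np.hypot(W[...,0]-c[0],W[...,1]-c[1])<r)&(W[...,2]>z0)&(W[...,2]<z1)
    n,l,s,_=cv2.connectedComponentsWithStats(m.astype(np.uint8))
    m=l==1+np.argmax(s[1:,4]); p=W[m]
    q=cv2.minAreaRect((p[:,:2]*1000).astype(np.float32)); b=cv2.boxPoints(q)
    e=max((b[1]-b[0],b[2]-b[1]),key=np.linalg.norm)
    return np.round(q[0],1),np.round(q[1],1),"yaw",round(np.degrees(np.arctan2(e[1],e[0]))%180,1),"z",round(float(np.median(p[:,2])),4),len(p)
E
python3 - <<'E'
from h import *
for c in("scene","side"):
    d=dict(np.load(c+".npz")); W=cloud(d)
    print(c,"handle",rect(W,(.572,-.257),.09,.083,.097))
    print(c,"narrow",rect(W,(.518,-.01),.08,.083,.097))
    print(c,"block",rect(W,(.541,.244),.16,.053,.067))
    if c=="scene":
        i=d["image"][220:380,100:300,::-1]; j=d["image"][140:230,340:460,::-1]
        i=cv2.resize(i,(560,448),interpolation=2); cv2.imwrite("pics/crop.png",i)
E
```

```text
scene handle (array([ 573.7, -257.2]), array([96.3, 36.7]), 'yaw', np.float32(14.7), 'z', 0.0902, 1246)
scene narrow (array([519.6, -11.4]), array([57.2, 37.7]), 'yaw', np.float32(7.4), 'z', 0.0899, 473)
scene block (array([576.5, 248.4]), array([186.9,  76.7]), 'yaw', np.float32(6.5), 'z', 0.06, 1967)
side handle (array([ 571.3, -258.5]), array([96.7, 36.1]), 'yaw', np.float32(14.3), 'z', 0.0907, 901)
side narrow (array([516.3, -12.3]), array([58.6, 36.5]), 'yaw', np.float32(6.2), 'z', 0.0905, 449)
side block (array([575.2, 246.4]), array([187.1,  74.6]), 'yaw', np.float32(6.9), 'z', 0.0606, 1626)
```

View pics/crop.png

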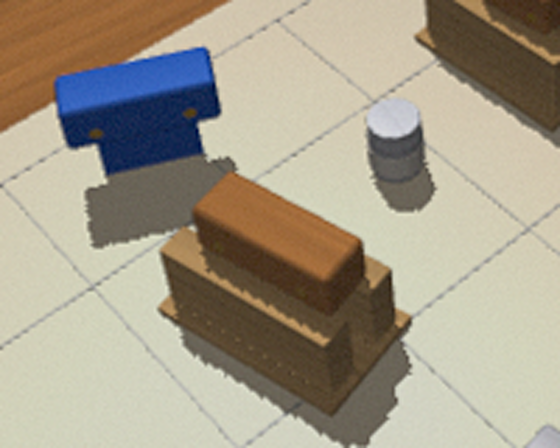

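Confirmed: the wide scraper is the brown bar in its rest at crop (280,240), handle centre about (0.5725, -0.258), yaw 14.5°, top at 0.090. The long slot is at about (0.541, 0.243), yaw 6.7°, which agrees with both the block's centre and the network. I'll move at the current height, with tool yaw 194.5° for the grasp.

Request:
apply_moves --increments '[{"x":-0.5,"y":-0.5},{"x":-1,"y":-1},{"x":-1,"y":-1},{"x":-1,"y":-1},{"x":-1,"y":-1},{"x":-1,"y":-1},{"x":-1,"y":-1},{"x":-1,"y":-1}]'

```text
schema error: expected keys x, y, z, turn
```

Request:
apply_moves --increments '[{"x":-1,"y":-1},{"x":-1,"y":-1},{"x":-1,"y":-1},{"x":-1,"y":-1},{"x":-1,"y":-1},{"x":-1,"y":-1},{"x":-1,"y":-1},{"x":-1,"y":-1}]'

```text
schema error: expected keys x, y, z, turn
```

Request:
apply_moves --increments '[{"x":-0.5,"y":-0.5,"z":0,"turn":0},{"x":-1,"y":-1,"z":0,"turn":0},{"x":-1,"y":-1,"z":0,"turn":0},{"x":-1,"y":-1,"z":0,"turn":0},{"x":-1,"y":-1,"z":0,"turn":0},{"x":-1,"y":-1,"z":0,"turn":0},{"x":-1,"y":-1,"z":0,"turn":0},{"x":-1,"y":-1,"z":0,"turn":0}]'

```text
time: 1.3
position: [0.3471, 0.2993, 0.303]
orientation: [3.141, 0.0, 2.798]
force: [0.5, 0.8, -0.6]
gripper_width: 1.004
finger_force: 0.0
```

Request:
apply_moves --increments '[{"x":-1,"y":-1,"z":0,"turn":0},{"x":-1,"y":-1,"z":0,"turn":0},{"x":-1,"y":-1,"z":0,"turn":0},{"x":-1,"y":-1,"z":0,"turn":0},{"x":-1,"y":-1,"z":0,"turn":0},{"x":-1,"y":-1,"z":0,"turn":0},{"x":-1,"y":-1,"z":0,"turn":0},{"x":-0.5,"y":-0.5,"z":0,"turn":0}]'

```text
time: 2.1
position: [0.4838, 0.0104, 0.303]
orientation: [3.142, 0.001, 2.796]
force: [-0.2, 0.5, -0.9]
gripper_width: 0.998
finger_force: 0.0
```

Request:
apply_moves --increments '[{"x":-0.8,"y":-1,"z":0,"turn":0},{"x":-0.8,"y":-1,"z":0,"turn":0},{"x":-0.8,"y":-1,"z":0,"turn":0},{"x":-0.8,"y":-1,"z":0,"turn":0},{"x":-0.8,"y":-1,"z":0,"turn":0},{"x":-0.8,"y":-1,"z":0,"turn":0},{"x":-0.6,"y":-1,"z":0,"turn":0},{"x":-0.4,"y":-0.43,"z":0,"turn":0}]'

```text
time: 2.9
position: [0.5715, -0.258, 0.3027]
orientation: [-3.141, 0.001, 2.796]
force: [0.7, -0.5, 0.3]
gripper_width: 1.0
finger_force: 0.0
```

Request:
apply_moves --increments '[{"x":0,"y":0,"z":0,"turn":-1},{"x":0,"y":0,"z":0,"turn":-1},{"x":0,"y":0,"z":0.3,"turn":-1},{"x":0,"y":0,"z":0.5,"turn":-1},{"x":0,"y":0,"z":0.5,"turn":-1},{"x":0,"y":0,"z":0.5,"turn":-1},{"x":0,"y":0,"z":0.2,"turn":-0.85},{"x":0,"y":0,"z":0,"turn":0}]'

```text
time: 3.7
position: [0.5709, -0.2545, 0.2416]
orientation: [3.14, -0.002, -2.887]
force: [-0.2, -0.4, 0.5]
gripper_width: 1.001
finger_force: 0.0
```

Run:
```python
from h import *; from rig import robot
from scipy.spatial.transform import Rotation as R
s=robot.observe(); d=robot.get_image("wrist")
T=np.eye(4);T[:3,:3]=R.from_euler("xyz",s["orientation"]).as_matrix();T[:3,3]=s["position"]
W=cloud(d,T@d["hand_eye"]); cv2.imwrite("pics/w1.png",d["image"][:,:,::-1])
print(s["position"],s["orientation"],s["joint_pos"])
print(rect(W,(.5725,-.258),.09,.083,.097))
```

```text
[ 0.57087963 -0.25452846  0.24156087] [ 3.13993176e+00 -1.69610480e-03 -2.88661277e+00] [-4.38510578e-01  4.95735465e-01  1.67156163e+00  2.32998533e-04
  9.76661594e-01 -2.26441603e+00]
(array([ 570.5, -256.8]), array([94.9, 36.1]), 'yaw', np.float32(14.5), 'z', 0.0905, 6041)
```

View pics/w1.png

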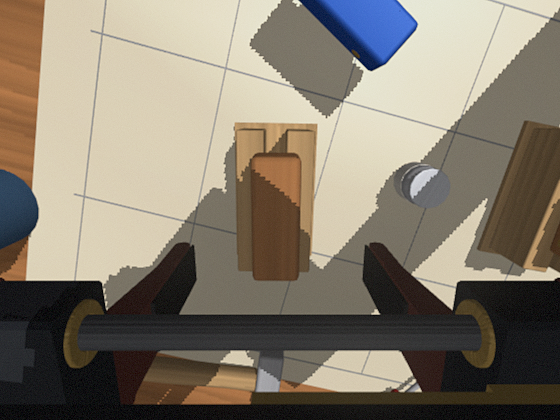

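The wrist view shows the wide scraper's handle at (276,215) between the open fingers, with its rest beneath it and the blue look-alike away at (365,30). The tool is aligned, so I'll descend and grip.

Request:
apply_moves --increments '[{"x":0,"y":-0.1,"z":0.4,"turn":0},{"x":0,"y":0,"z":0.7,"turn":0},{"x":0,"y":0,"z":0.8,"turn":0},{"x":0,"y":0,"z":0.7,"turn":0},{"x":0,"y":0,"z":0.5,"turn":0},{"x":0,"y":0,"z":0.25,"turn":0},{"x":0,"y":0,"z":0,"turn":0}]'

```text
time: 4.45
position: [0.5718, -0.2582, 0.1413]
orientation: [3.141, -0.001, -2.888]
force: [-0.1, -0.6, 0.1]
gripper_width: 1.0
finger_force: 0.0
```

Request:
apply_moves --increments '[{"x":0,"y":0,"z":0,"turn":0},{"x":0,"y":0,"z":0,"turn":0},{"x":0,"y":0,"z":0,"turn":0},{"x":0,"y":0,"z":0,"turn":0},{"x":0,"y":0,"z":0,"turn":0},{"x":0,"y":0,"z":0,"turn":0},{"x":0,"y":0,"z":0,"turn":0},{"x":0,"y":0,"z":0,"turn":0}]' --jaw 1

```text
time: 5.25
position: [0.572, -0.2582, 0.1422]
orientation: [3.141, -0.0, -2.888]
force: [-1.0, 1.3, 1.7]
gripper_width: 0.411
finger_force: 30.0
```

Request:
apply_moves --increments '[{"x":0,"y":0,"z":-0.2,"turn":0},{"x":0,"y":0,"z":-0.5,"turn":0},{"x":0,"y":0,"z":-0.7,"turn":0},{"x":0,"y":0,"z":-0.8,"turn":0},{"x":0,"y":0,"z":-0.8,"turn":0},{"x":0,"y":0,"z":-0.8,"turn":0},{"x":0,"y":0,"z":-0.5,"turn":0},{"x":0,"y":0,"z":-0.2,"turn":0}]'

```text
time: 6.05
position: [0.5726, -0.2586, 0.2796]
orientation: [-3.139, 0.003, -2.888]
force: [0.1, 0.3, -1.9]
gripper_width: 0.409
finger_force: 30.0
```

Run:
```python
from h import *; from rig import robot
s=robot.observe(); print(s["position"],s["orientation"],s["gripper_width"])
d=robot.get_image("side"); np.savez("side1.npz",**d)
W=cloud(d)
i=cv2.resize(d["image"][130:330,300:500,::-1],(600,600),interpolation=2); cv2.imwrite("pics/s1.png",i)
```

```text
[ 0.57264814 -0.25863699  0.27964556] [-3.13938309e+00  2.53626161e-03 -2.88759681e+00] 0.4087858163654531
```

View pics/s1.png

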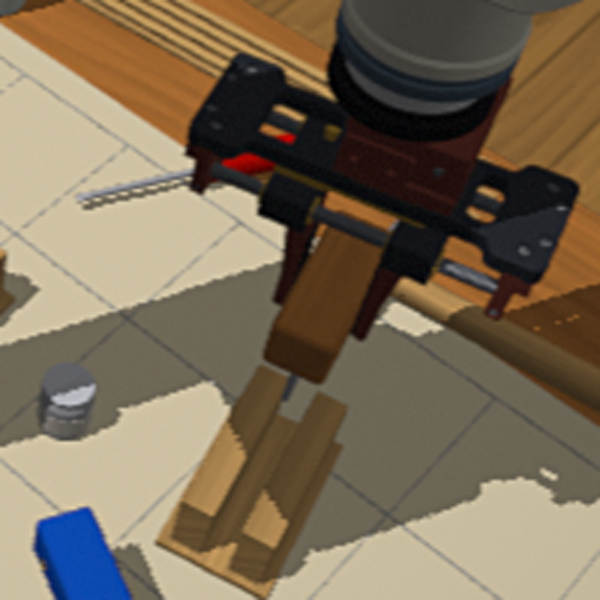

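The picture shows the scraper hanging straight in the grip at about (325,310), clear above its empty rest at (265,460). I'll carry it to the slot.

Request:
apply_moves --increments '[{"x":-0.2,"y":0.5,"z":0,"turn":0},{"x":-0.2,"y":1,"z":0,"turn":0},{"x":-0.2,"y":1,"z":0,"turn":0},{"x":-0.2,"y":1,"z":0,"turn":0},{"x":-0.2,"y":1,"z":0,"turn":0},{"x":-0.2,"y":1,"z":0,"turn":0},{"x":-0.2,"y":1,"z":0,"turn":0},{"x":-0.2,"y":1,"z":0,"turn":0}]'

```text
time: 6.9
position: [0.5608, -0.0263, 0.2757]
orientation: [3.14, -0.003, -2.887]
force: [-0.1, 0.3, -1.7]
gripper_width: 0.411
finger_force: 30.0
```

Request:
apply_moves --increments '[{"x":-0.2,"y":1,"z":0,"turn":0},{"x":-0.2,"y":1,"z":0,"turn":0},{"x":-0.2,"y":1,"z":0,"turn":0},{"x":-0.2,"y":1,"z":0,"turn":0},{"x":-0.2,"y":1,"z":0,"turn":0},{"x":-0.2,"y":1,"z":0,"turn":0},{"x":-0.2,"y":1,"z":0,"turn":0},{"x":-0.2,"y":0.8,"z":0,"turn":0}]'

```text
time: 7.7
position: [0.548, 0.2122, 0.2756]
orientation: [3.141, -0.003, -2.887]
force: [0.1, 0.3, -2.0]
gripper_width: 0.411
finger_force: 30.0
```

Request:
apply_moves --increments '[{"x":0,"y":0.6,"z":0,"turn":0},{"x":0,"y":0.4,"z":0,"turn":0},{"x":0,"y":0.17,"z":0,"turn":0.4},{"x":0,"y":0,"z":0,"turn":0.6},{"x":0,"y":0,"z":0,"turn":0.58},{"x":0,"y":0,"z":0,"turn":0},{"x":0,"y":0,"z":0,"turn":0}]'

```text
time: 8.4
position: [0.5404, 0.244, 0.2766]
orientation: [-3.141, -0.001, -3.024]
force: [-0.5, -1.0, -1.1]
gripper_width: 0.414
finger_force: 30.0
```

Run:
```python
from h import *; from rig import robot
from scipy.spatial.transform import Rotation as R
s=robot.observe(); d=robot.get_image("wrist")
T=np.eye(4);T[:3,:3]=R.from_euler("xyz",s["orientation"]).as_matrix();T[:3,3]=s["position"]
W=cloud(d,T@d["hand_eye"]); cv2.imwrite("pics/w2.png",d["image"][:,:,::-1])
print(s["position"],s["orientation"],s["gripper_width"],np.degrees(s["orientation"][2])%360)
for r in robot.mark_of("wrist","long_slot"): print("w",r)
print("block",rect(W,(.576,.2475),.12,.053,.067))
print("handle",rect(W,s["position"][:2],.08,s["position"][2]-.058,s["position"][2]-.045))
for c in("scene","side"):
    d=robot.get_image(c)
    for t in("wide_scraper","long_slot"):
        for r in robot.mark_of(c,t): print(c,t,np.round(r["centre"],3),round(r["score"],2))
```

```text
[0.54035238 0.24399261 0.27655881] [-3.14122082e+00 -1.20967502e-03 -3.02416701e+00] 0.414139159804731 186.72799355553676
block (array([501.6, 240.3]), array([36.2, 70.1]), 'yaw', np.float32(96.3), 'z', 0.0607, 2361)
handle (array([523.4, 242.3]), array([63.3, 55.4]), 'yaw', np.float32(5.6), 'z', 0.2249, 11744)
scene wide_scraper [ 0.412 -0.248  0.045] 0.77
scene wide_scraper [0.537 0.244 0.192] 0.71
scene long_slot [0.538 0.244 0.06 ] 0.64
side wide_scraper [0.54  0.244 0.189] 0.97
side wide_scraper [ 0.415 -0.248  0.045] 0.75
side long_slot [0.542 0.244 0.06 ] 0.61
```

View pics/w2.png

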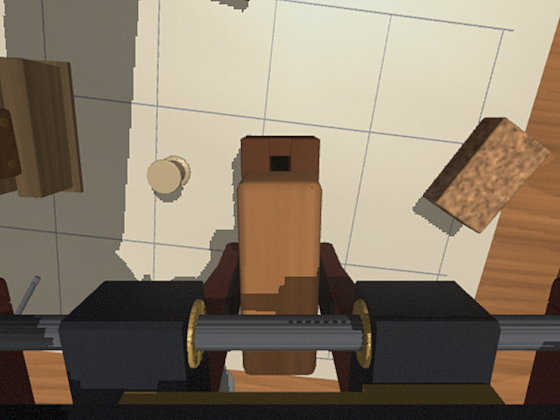

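The wrist view shows the held handle centred at (279,275) over the dark block, with the slot's end at (280,163) on its centre line. Block and slot agree with the tool position to about 1 mm, so I'll lower it.

Request:
apply_moves --increments '[{"x":0,"y":0,"z":0.3,"turn":0},{"x":0,"y":0,"z":0.5,"turn":0},{"x":0,"y":0,"z":0.6,"turn":0},{"x":0,"y":0,"z":0.5,"turn":0},{"x":0,"y":0,"z":0.4,"turn":0},{"x":0,"y":0,"z":0.3,"turn":0},{"x":0,"y":0,"z":0.2,"turn":0},{"x":0,"y":0,"z":0.2,"turn":0}]'

```text
time: 9.6
position: [0.5411, 0.2441, 0.1868]
orientation: [3.141, 0.0, -3.025]
force: [-0.4, -0.2, -1.8]
gripper_width: 0.409
finger_force: 30.0
```

Request:
apply_moves --increments '[{"x":0,"y":0,"z":0.2,"turn":0},{"x":0,"y":0,"z":0.2,"turn":0},{"x":0,"y":0,"z":0.2,"turn":0},{"x":0,"y":0,"z":0.2,"turn":0},{"x":0,"y":0,"z":0.15,"turn":0},{"x":0,"y":0,"z":0.15,"turn":0},{"x":0,"y":0,"z":0.1,"turn":0},{"x":0,"y":0,"z":0,"turn":0}]'

```text
time: 10.4
position: [0.5406, 0.2439, 0.1507]
orientation: [-3.141, -0.001, -3.025]
force: [0.9, -0.5, -1.6]
gripper_width: 0.405
finger_force: 30.0
```

No contact so far and the blade is in the slot. I'll lower the last few millimetres slowly.

Request:
apply_moves --increments '[{"x":0,"y":0,"z":0.05,"turn":0},{"x":0,"y":0,"z":0.05,"turn":0},{"x":0,"y":0,"z":0.03,"turn":0},{"x":0,"y":0,"z":0,"turn":0}]'

```text
time: 10.8
position: [0.5408, 0.244, 0.1472]
orientation: [-3.142, -0.0, -3.026]
force: [0.4, -0.0, -1.8]
gripper_width: 0.412
finger_force: 30.0
```

Request:
apply_moves --increments '[{"x":0,"y":0,"z":0.03,"turn":0},{"x":0,"y":0,"z":0.03,"turn":0},{"x":0,"y":0,"z":0,"turn":0}]'

```text
time: 11.1
position: [0.5409, 0.2441, 0.1462]
orientation: [3.142, 0.0, -3.025]
force: [-1.7, -1.3, 5.4]
gripper_width: 0.411
finger_force: 30.0
```

The upward force of 5 N at the expected height means it is home. I'll release and withdraw.

Request:
apply_moves --increments '[{"x":0,"y":0,"z":0,"turn":0},{"x":0,"y":0,"z":0,"turn":0},{"x":0,"y":0,"z":0,"turn":0},{"x":0,"y":0,"z":0,"turn":0},{"x":0,"y":0,"z":0,"turn":0},{"x":0,"y":0,"z":0,"turn":0},{"x":0,"y":0,"z":0,"turn":0}]' --jaw 0

```text
time: 11.8
position: [0.5408, 0.2441, 0.1455]
orientation: [-3.142, 0.0, -3.025]
force: [0.0, -0.6, 0.8]
gripper_width: 0.988
finger_force: 0.0
```

Request:
apply_moves --increments '[{"x":0,"y":0,"z":-0.2,"turn":0},{"x":0,"y":0,"z":-0.5,"turn":0},{"x":0,"y":0,"z":-0.8,"turn":0},{"x":0,"y":0,"z":-0.8,"turn":0},{"x":0,"y":0,"z":-0.8,"turn":0},{"x":0,"y":0,"z":-0.6,"turn":0},{"x":0,"y":0,"z":-0.3,"turn":0},{"x":0,"y":0,"z":0,"turn":0}]'

```text
time: 12.6
position: [0.5415, 0.2443, 0.2676]
orientation: [3.141, 0.003, -3.026]
force: [-0.1, -0.3, 0.5]
gripper_width: 1.002
finger_force: 0.0
```

Run:
```python
from h import *; from rig import robot
from scipy.spatial.transform import Rotation as R
s=robot.observe(); d=robot.get_image("wrist")
T=np.eye(4);T[:3,:3]=R.from_euler("xyz",s["orientation"]).as_matrix();T[:3,3]=s["position"]
print("wrist handle",rect(cloud(d,T@d["hand_eye"]),(.541,.244),.09,.085,.103))
d=robot.get_image("side"); cv2.imwrite("pics/s2.png",d["image"][:,:,::-1]); W=cloud(d)
print("side handle",rect(W,(.541,.244),.09,.085,.103)); print("narrow",rect(W,(.518,-.01),.08,.083,.097))
```

```text
wrist handle (array([539.8, 244.2]), array([94.8, 36. ]), 'yaw', np.float32(6.7), 'z', 0.0945, 5175)
side handle (array([540. , 240.9]), array([97.2, 38.7]), 'yaw', np.float32(7.8), 'z', 0.0944, 569)
narrow (array([516.9, -12.4]), array([58.2, 36.4]), 'yaw', np.float32(6.2), 'z', 0.0905, 442)
```

View pics/s2.png

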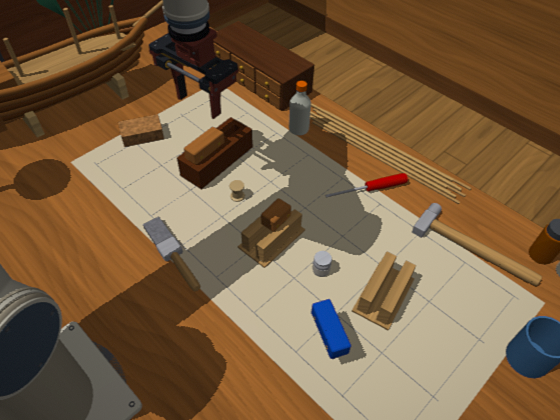

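The picture shows the wide scraper home in the block at (207,145), its handle top at 0.0945 and so flat on the block. The narrow one is unmoved at (275,212), and the gripper is clear of everything.

```bash
python3 -c "
from rig import robot
print(robot.sign_off())"
```

```text
the job is handed in; nothing more can be done
None
```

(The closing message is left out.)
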